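Open the touch-latch cupboard wide with a fingertip

ROBOT

A 6-joint arm with a two-finger parallel gripper is mounted at the origin on a cart in front of the work surface, level with it; the furniture and walls round the work are solid. World frame = base frame: x ahead of the robot, y to its left, z up, the work surface at z = 0. Lengths are in m, angles in rad, forces in N, time in s.
With the tool pointing down it reaches from about 0.15 to 0.775 m from the base axis. Payload 6.1 kg.
Tool frame: the origin (TCP) lies at the centre of the arm's flange, where the gripper is bolted on; the fingertips stand 173 mm ahead of it and the grasp point (between the pads) lies 155 mm ahead of it; z points along the fingers, y is the line along which they close (so a half turn about z gives the same grasp; the last joint's range is limited). The gripper opens to 85 mm and grips with 20 to 120 N. Pads are 22 mm wide; open, the fingers measure 114 mm over their backs; the gripper's body (76 mm by 85 mm) begins 54 mm behind the grasp point. The pads swing forward as they close: fully open they stand 13 mm farther back than shut.
Start: joints at [-1.122, 0.126, -0.04, 1.405, 0, 1.571], TCP at [0.228, -0.473, 0.405] pointing down, gripper open.
Joint ranges: [-2.72, 2.72], [-0.95, 1.95], [-1.27, 1.35], [-1.78, 2.02], [-1.46, 1.47], [-3.14, 3.14]. Speed limits (rad/s): [2.39, 2.39, 3.01, 3.14, 3.14, 3.14].

INTERFACE

Orientations are given as [roll, pitch, yaw] about the fixed x, y, z axes, in that order (R = Rz(yaw) Ry(pitch) Rx(roll)).
In Python, from cell import * gives the robot as it stands. The module is installed in compiled form; this text tells all that it offers.
- The arm moves only by the shell command python3 -m jog 'ROWS' [OPENING] [FORCE]. ROWS is JSON, a list that holds one entry, the list of rows, each a list of 6 numbers: the shift along the tool's x, y, z in mm, then the turn, a rotation vector about the tool's x, y, z in rad. In form: [[[dx, dy, dz, rx, ry, rz], ...]]. A call has 1 to 12 rows; each row is the pose to reach, as a shift and turn from the pose commanded when the call began, along the tool's axes at that moment; what a row does not reach only later rows make up. A row lasts 1/8 s, in which the tool goes at most 62.5 mm and 10.7 degrees, less where a joint would pass 70% of its speed; a pose out of reach is approached as far as the arm can. A call with a gripper value outside its range is refused whole. OPENING is the opening, from 0 (shut) to 1 (fully open), set as the call begins (- or left out, the last holds). The fingers move at their own pace and stop on an object; FORCE is the grip in N (left out, the last holds). Time passes only in rows, so rows that repeat a pose let the fingers close. It gives the time, the measured TCP pose, the force, the opening and the grip force at its end, in the units of the state.
- observe(): the state, without advancing time (a new reading comes with each control period).
- capture(name): name is "scene" or "top"; returns a dict with "img" (420x560x3 uint8, blue, green, red), "range_z" (420x560 float32, m along the optical axis (not along the pixel's ray), 0 where there is no reading), "camera_matrix" (3x3 intrinsics, pixels), "k1" (the pictures are not rectified: a ray, as slopes to the right and down, at radius r is drawn at 1 + k1 r^2 times it, then the intrinsics apply), "R" (3x3) and "t" (3): a world point X has camera coordinates R X + t. Camera axes: x right, y down, z forward; pixel columns grow to the right and rows downward; lengths in m; the calibration is good to about 2 mm. A picture is of the moment at which its call begins.
- job_done(): hands the job in; it is judged then, once.
The state is a dict: "clock": time; "joint_positions": joint angles; "qvel": joint speeds; "joint_efforts": joint torques, N m; "tool_pos": TCP position; "ee_rot": TCP orientation; "ft_force": force on the tool from outside, world axes, zero at the start; "ft_torque": the same for the moment, N m; "gripper_width": finger opening in m; "gripper_force": force on a finger pad.
Only numpy, scipy, OpenCV 4.12 (cv2) and the standard library are available. Lean on these libraries where they do the work, as an engineer would, in place of code of your own. Each camera call takes 0.05 s, during which the arm holds its last target. There are 200 camera calls.

TASK

Open the small handle-less worktop cupboard so that its contents are within reach. First slide the one thing that stands in the way of its door aside along the worktop, out of the door's swing; then press the door near its free edge until the touch catch lets go and the spring pops it ajar, and with a fingertip behind the edge sweep it wide open, about square to the cupboard. Do it all by pushing: lift nothing, let the door hit nothing, and leave everything else standing where it is.

Things in the scene. Friction and masses are not known exactly. Their poses are not given: they have to be found in the camera images.
- cupboard: Pale wooden worktop cupboard without handles, fixed, 360 wide, 190 high, 207 deep. Origin: centre of its underside; x to its back, y to its left as seen from the robot. The right part (-y) is closed by the door; the left part is an open niche with spice jars. Its front stands at x = -108 (door face); its flat top at z = 190. Wall cabinets hang 470 above the worktop over its rear.
- door_hinge (a point): Point on the door's vertical hinge axis, at the worktop: at the door's right (-y) edge, in the plane of its inner face; axes as the cupboard's. The door, opening towards the robot, sweeps a circle of radius 179 round this point, from the cupboard's front to 10 degrees past square.
- door (a joint): Door angle, rad: 0 shut on its catch, growing as the free edge swings to the robot, to 1.75. Slab 178 wide, 16 thick, 5 to 189 above the worktop. Pressed in past -0.025 (4 mm at press_point, about 7 N; stop at -0.038) the catch lets go for good; when the finger withdraws, a spring pops the door to about 0.3 (edge 50 mm out). Then it swings freely and stays where left. Nothing else opens it.
- press_point (a point): Where to press: on the door's outer face, 155 above the worktop, 28 from the free (left, +y) edge. Site axes turn with the door: x points into the cupboard (square to the face), y along the door from hinge to free edge.
- free_edge (a point): Point on the door's free (left) edge, at its inner face, 155 above the worktop; turns with the door, axes as press_point's. The catch's parts sit low behind the door (below 60); higher up the gap behind the ajar edge is free for a finger from above.
- tea_canister: Low white round canister with a knobbed lid, 88 diameter, 105 high. Origin: centre of its underside. One of the three (tea canister, honey jar, timer) stands in the door's way, 80 to 110 before the door's inner face and 105 to 150 left of the hinge; the other two stand clear and must stay.
- honey_jar: Glass honey jar with a red screw lid, 62 diameter, 86 high. Origin: centre of its underside.
- timer: Round pale kitchen timer with a grip bar on its dial, 67 diameter, 50 high. Origin: centre of its underside.
- mug: White mug, 90 diameter with handle 124, 98 high; a bystander. Origin: centre of its underside.
- sugar_canister: Taller white round canister with a knobbed lid, 94 diameter, 125 high; a bystander. Origin: centre of its underside.
Mind the look-alikes: they are no part of the job. Leave any pink look-alike of the tea_canister alone.

How it is judged:
By the outcome, as a careful person would: the job done as asked, in the order asked, and still so for the second after the job is handed in, with the robot touching nothing.
It also fails if it takes over 61 s, if anything falls off the work surface, if the arm or the gripper's body presses on something with over 40 N, if the wrist force passes 120 N, or if a joint passes its speed limit or range.

## Working session

There is one attempt and no reset: what is moved stays moved. The work goes in short steps, Python scripts to look and compute and a shell command to move; the robot and the scene stay as the last step left them, time stands still between calls to the robot, and variables do not carry over. Pictures are saved under pics/ and viewed, at most 10 in all, crops included, and the job is handed in when it is done.

```bash
mkdir -p pics
cat > h.py <<'E'
from cell import *
import numpy as np, cv2
def pts(c):
    """world point per pixel from range_z"""
    h,w=c["range_z"].shape
    u,v=np.meshgrid(np.arange(w),np.arange(h))
    K=c["camera_matrix"]
    n=cv2.undistortPoints(np.stack([u,v],-1).reshape(-1,1,2).astype(float),K,np.array([c["k1"],0,0,0,0.])).reshape(h,w,2)
    z=c["range_z"]
    P=np.dstack([n[...,0]*z,n[...,1]*z,z])
    W=(P-c["t"])@c["R"]
    W[z==0]=np.nan
    return W
E
python3 - <<'E'
from h import *
for n in("scene","top"):
    c=capture(n); cv2.imwrite(f"pics/{n}0.png",c["img"]); np.savez(f"{n}0.npz",W=pts(c),img=c["img"])
    print(n,(-c["R"].T@c["t"]).round(3),c["R"].round(2).tolist(),c["k1"])
print(observe())
E
```

```text
scene [-0.44   0.737  0.882] [[-0.65, -0.76, -0.02], [-0.38, 0.35, -0.85], [0.66, -0.55, -0.52]] 0.025589531153306172
top [-0.004  0.119  1.414] [[-0.37, -0.93, 0.01], [-0.86, 0.33, -0.39], [0.36, -0.16, -0.92]] 0.00036171400486557844
{'clock': 0.1, 'joint_positions': array([-1.12201424e+00,  1.26347004e-01, -4.05009226e-02,  1.40539272e+00,
       -3.72805046e-06,  1.57080332e+00]), 'qvel': array([ 0.0001982 , -0.00013578,  0.00179617, -0.0004124 , -0.00015308,
        0.00179285]), 'joint_efforts': array([ 1.60021827e-03, -4.36902952e+01,  3.53606737e+01,  1.36014138e-02,
        3.56160797e-05,  3.09849213e-06]), 'tool_pos': array([ 0.22773273, -0.47291334,  0.40399461]), 'ee_rot': array([-3.14014834e+00,  3.73814451e-06,  4.48775098e-01]), 'ft_force': array([-0.38733174, -0.6918372 , -0.34011755]), 'ft_torque': array([ 0.01099615, -0.00052939, -0.02619091]), 'gripper_force': 0.0, 'gripper_width': 0.08527114085348142}
```

View pics/scene0.png

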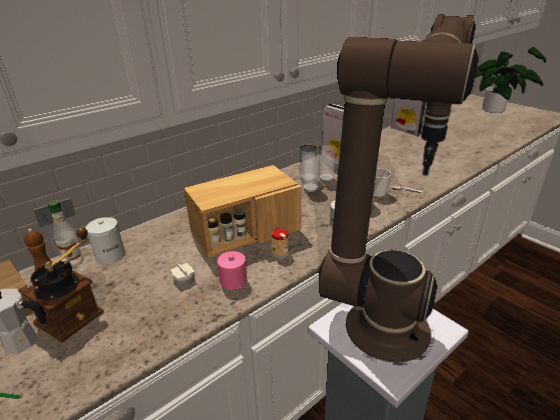

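View pics/top0.png

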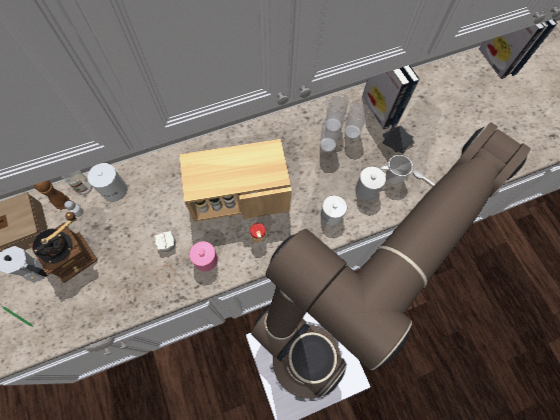

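The top view shows the cupboard at (235,180) with its door at (265,203). The red-lidded honey jar is at (258,231), right in front of the door. The pink look-alike is at (203,256) and the timer at (165,241). White canisters stand at (334,208) and (372,180), and the mug at (399,165). I'll now measure the positions and take an enlarged crop.

Run:
```python
from h import *
d=np.load("top0.npz");W=d["W"];img=d["img"]
z=W[...,2]
m=((abs(z-0.19)<0.008)).astype(np.uint8); m[:, :170]=0;m[:,300:]=0;m[:130]=0;m[225:]=0
n,l,s,_=cv2.connectedComponentsWithStats(m); k=1+s[1:,4].argmax(); P=W[l==k]
r=cv2.minAreaRect(P[:,:2].astype(np.float32)); print("top",len(P),np.median(P[:,2]),r,cv2.boxPoints(r).round(3).tolist())
# objects above table: blobs on height
for name,(u,v) in dict(honey=(258,231),pink=(203,256),timer=(165,241),w1=(334,208),w2=(372,180),mug=(399,165)).items():
    p=W[v-28:v+29,u-28:u+29].reshape(-1,3); c0=W[v,u]
    near=p[(np.hypot(*(p[:,:2]-c0[:2]).T)<0.06)&(p[:,2]>0.02)]
    zt=np.nanmax(near[:,2]); 
    for lo in (0.02,zt-0.03):
        q=near[(near[:,2]>lo)]
        (cx,cy),rad=cv2.minEnclosingCircle(q[:,:2].astype(np.float32)); print(name,round(lo,3),"z",zt.round(3),"c",round(cx,3),round(cy,3),"r",round(rad,3),len(q))
c=img[130:300,150:420]; cv2.imwrite("pics/crop1.png",cv2.resize(c,None,fx=2.9,fy=2.9,interpolation=cv2.INTER_CUBIC))
```

```text
top 5307 0.19004236222161502 ((0.6434812545776367, 0.008634433150291443), (0.36034348607063293, 0.21273653209209442), 78.9270248413086) [[0.5040000081062317, -0.14800000190734863], [0.7129999995231628, -0.1889999955892563], [0.7820000052452087, 0.16500000655651093], [0.5740000009536743, 0.20600000023841858]]
honey 0.02 z 0.095 c 0.453 -0.001 r 0.03 282
honey 0.065 z 0.095 c 0.453 -0.002 r 0.029 209
pink 0.02 z 0.107 c 0.443 0.203 r 0.044 615
pink 0.077 z 0.107 c 0.443 0.203 r 0.044 510
timer 0.02 z 0.054 c 0.555 0.318 r 0.037 286
timer 0.024 z 0.054 c 0.555 0.318 r 0.037 279
w1 0.02 z 0.105 c 0.436 -0.291 r 0.046 572
w1 0.075 z 0.105 c 0.436 -0.291 r 0.046 444
w2 0.02 z 0.129 c 0.482 -0.461 r 0.048 699
w2 0.099 z 0.129 c 0.482 -0.461 r 0.048 468
mug 0.02 z 0.106 c 0.499 -0.59 r 0.044 321
mug 0.076 z 0.106 c 0.499 -0.59 r 0.044 121
```

View pics/crop1.png

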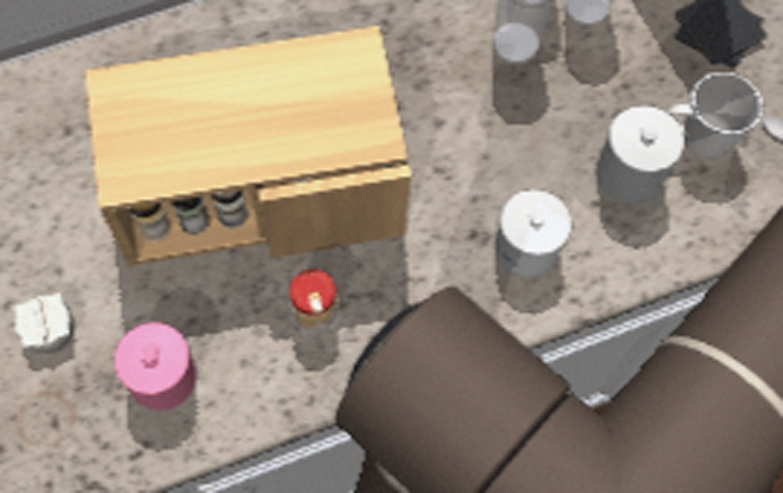

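The jars and canisters resolve as follows:
- **Honey jar:** the red lid at top-view (258,231). It measures about 95 mm before the door's inner face and 134 mm left of the hinge, so it's the blocker and fits the description. The crop confirms it.
- **Tea canister:** white at (334,208), 105 mm high and clear.
- **Timer:** at (165,241), clear.
- **Pink canister:** the look-alike at (203,256), leave alone.

I'll push the jar left along the cupboard front, cradled between half-open fingers.

```bash
cat >> h.py <<'E'
from scipy.spatial.transform import Rotation as Ro
A=-0.1935; EX=np.array([np.cos(A),np.sin(A)]); EY=np.array([-np.sin(A),np.cos(A)]); H=np.array([0.5207,-0.151])
def w(x,y): return H+x*EX+y*EY      # hinge frame -> world xy
def loc(p): d=np.asarray(p)[:2]-H; return np.array([d@EX,d@EY])
def shift(x,y,z,yaw=None):
    """tool-axis shift (mm) and turn to reach hinge-frame x,y and TCP height z, tool down, world yaw"""
    s=observe(); R=Ro.from_euler("xyz",s["ee_rot"]); t=np.r_[w(x,y),z]
    rv=(R.inv()*Ro.from_euler("xyz",[np.pi,0,s["ee_rot"][2] if yaw is None else yaw])).as_rotvec()
    return (R.inv().apply(t-s["tool_pos"])*1000).round(1).tolist(), rv.round(3).tolist()
E
python3 -c "
from h import *
print(shift(-0.095,0.055,0.40,1.378),loc((0.453,-0.0015)),loc((.443,.203)),loc((.436,-.291)))"
```

```text
([360.5, -263.9, 4.4], [-0.001, -0.001, -0.929]) [-0.09518459  0.13369156] [-0.14432224  0.33245207] [-0.056198   -0.15367458]
```

```bash
python3 -m jog '[[[15,-11,0,0,0,-0.04],[45,-33,0,0,0,-0.12],[80,-59,0,0,0,-0.21],[120,-88,0,0,0,-0.31],[160,-117,0,0,0,-0.41],[200,-146,0,0,0,-0.51],[240,-176,0,0,0,-0.62],[280,-205,0,0,0,-0.72],[315,-231,0,0,0,-0.81],[340,-249,0,0,0,-0.88],[355,-260,0,0,0,-0.92],[360,-264,0,0,0,-0.93]]]' 0.5
python3 -c "
from h import *
s=observe();print(loc(s['tool_pos']),s['tool_pos'],s['ee_rot'],s['gripper_width'],shift(-.095,.055,.215,1.378))"
```

```text
clock: 1.6
tool_pos: [0.4375, -0.0774, 0.4046]
ee_rot: [-3.141, -0.0, 1.382]
ft_force: [0.5, 0.3, -0.3]
gripper_width: 0.0427
gripper_force: 0.0
[-0.0958287   0.05618944] [ 0.43746467 -0.07743185  0.4045629 ] [-3.14120072e+00 -1.40575566e-04  1.38208852e+00] 0.04274510284458004 ([-1.2, 0.9, 189.6], [-0.0, -0.0, 0.004])
```

```bash
python3 -m jog '[[[0,0,20,0,0,0],[0,0,50,0,0,0],[0,0,90,0,0,0],[0,0,130,0,0,0],[0,0,160,0,0,0],[0,0,178,0,0,0],[0,0,188,0,0,0],[0,0,188,0,0,0]]]'
python3 - <<'E'
from h import *
s=observe();print(loc(s['tool_pos']))
c=capture("scene");i=c["img"][150:330,180:420];cv2.imwrite("pics/s2.png",cv2.resize(i,None,fx=3,fy=3,interpolation=cv2.INTER_CUBIC))
E
```

```text
clock: 2.6
tool_pos: [0.4372, -0.079, 0.2165]
ee_rot: [-3.141, 0.0, 1.379]
ft_force: [0.2, -1.5, 0.4]
gripper_width: 0.0427
gripper_force: 0.0
[-0.09579197  0.05460695]
```

View pics/s2.png

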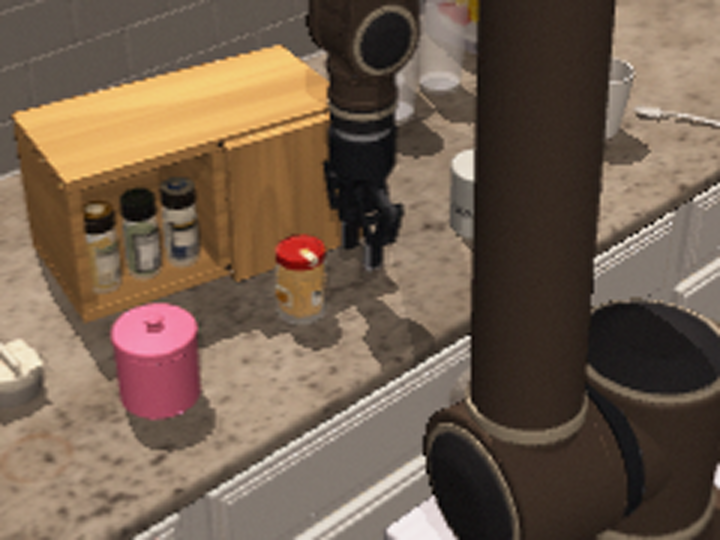

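The gripper is down just right of the honey jar (crop (300,280)), and the space on its left is clear up to the pink canister. I'll lower a little and push slowly.

```bash
python3 -m jog '[[[4,0,3,0,0,0],[12,0,8,0,0,0],[22,0,10,0,0,0],[30,0,10,0,0,0],[36,0,10,0,0,0],[41,0,10,0,0,0],[46,0,10,0,0,0],[52,0,10,0,0,0],[58,0,10,0,0,0],[65,0,10,0,0,0],[72,0,10,0,0,0],[80,0,10,0,0,0]]]' && python3 -m jog '[[[6,0,0,0,0,0],[14,0,0,0,0,0],[22,0,0,0,0,0],[30,0,0,0,0,0],[37,0,0,0,0,0],[43,0,0,0,0,0],[48,0,0,0,0,0],[51,0,0,0,0,0],[53,0,0,0,0,0],[53,0,0,0,0,0]]]'
python3 - <<'E'
from h import *
s=observe();print(loc(s['tool_pos']))
c=capture("scene");cv2.imwrite("pics/s3.png",np.vstack([cv2.resize(c["img"][180:320,180:400],None,fx=3,fy=3)]))
W=pts(c);hsv=cv2.cvtColor(c["img"],cv2.COLOR_BGR2HSV)
m=((hsv[...,0]<8)|(hsv[...,0]>174))&(hsv[...,1]>200)&(abs(W[...,2]-.08)<.03)
p=W[m];p=p[np.hypot(*(p[:,:2]-np.nanmedian(p[:,:2],0)).T)<.05];print(len(p),loc(cv2.minEnclosingCircle(p[:,:2].astype(np.float32))[0]),p[:,2].max())
E
```

```text
clock: 4.15
tool_pos: [0.453, 0.0, 0.2068]
ee_rot: [3.141, 0.0, 1.379]
ft_force: [-1.0, -2.3, 1.9]
gripper_width: 0.0426
gripper_force: 0.9
clock: 5.4
tool_pos: [0.4629, 0.0517, 0.2066]
ee_rot: [-3.141, -0.0, 1.379]
ft_force: [-1.4, -1.8, 1.3]
gripper_width: 0.0428
gripper_force: 0.5
[-0.095666    0.18782536]
115 [-0.09867571  0.21998157] 0.08946997653042545
```

View pics/s3.png

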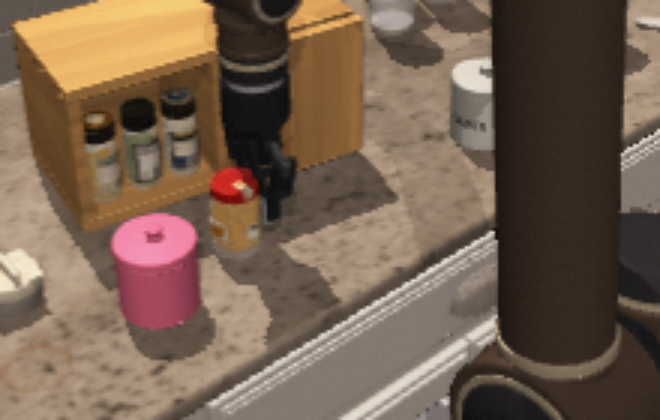

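The jar stands upright at hinge-frame (-97, 220) mm, 240 mm from the hinge, so it's outside the swing by about 30 mm. It's well short of the pink canister, which hasn't been touched. Next I'll back off, rise, shut the fingers and turn to face the door.

```bash
python3 -m jog '[[[-5,0,0,0,0,0],[-20,0,0,0,0,0],[-40,0,-5,0,0,0],[-45,0,-30,0,0,0],[-45,0,-70,0,0,0],[-45,0,-105,0,0,0],[-45,0,-120,0,0,0],[-45,0,-120,0,0,0]]]' && python3 -m jog '[[[0,0,0,0,0,0.08],[0,0,0,0,0,0.22],[0,0,0,0,0,0.38],[0,0,0,0,0,0.54],[0,0,0,0,0,0.70],[0,0,0,0,0,0.86],[0,0,0,0,0,1.02],[0,0,0,0,0,1.18],[0,0,0,0,0,1.34],[0,0,0,0,0,1.47],[0,0,0,0,0,1.55],[0,0,0,0,0,1.57]]]' 0
python3 -c "
from h import *
s=observe();print(loc(s['tool_pos']),s['gripper_width'],s['joint_positions'].round(2),shift(-.055,.148,.313,A))"
```

```text
clock: 6.45
tool_pos: [0.4545, 0.007, 0.327]
ee_rot: [3.14, -0.0, 1.378]
ft_force: [0.9, -0.2, -0.4]
gripper_width: 0.043
gripper_force: 0.0
clock: 7.95
tool_pos: [0.4465, -0.0524, 0.3248]
ee_rot: [-3.101, 0.004, -0.127]
ft_force: [0.2, 0.3, -0.1]
gripper_width: 0.0001
gripper_force: 0.0
[-0.09174025  0.08245207] 5.389129780154032e-05 [-0.13 -0.   -0.35  1.22  0.04  3.14] ([41.1, -62.4, 14.2], [-0.041, 0.006, 0.067])
```

```bash
python3 -c "
from h import *
print(shift(-.075,.160,.313,0.10))"
python3 -m jog '[[[0,0,0,0,0,0]]]'
python3 -c "
from h import *
s=observe();print(s['tool_pos'],s['ee_rot'],shift(-.075,.160,.313,0.10))"
```

```text
([21.9, -75.7, 14.8], [-0.041, -0.0, -0.227])
clock: 8.07
tool_pos: [0.4469, -0.0516, 0.3255]
ee_rot: [-3.101, 0.003, -0.125]
ft_force: [0.4, -1.0, 0.6]
gripper_width: 0.0001
gripper_force: 0.0
[ 0.44686701 -0.05163343  0.3255148 ] [-3.10058054e+00  2.95371434e-03 -1.25051432e-01] ([21.8, -74.8, 15.5], [-0.041, -0.002, -0.225])
```

```bash
python3 -m jog '[[[1,-3,0,-0.005,0,-0.04],[4,-15,3,-0.01,0,-0.10],[8,-30,6,-0.02,0,-0.15],[13,-45,10,-0.03,0,-0.19],[18,-60,13,-0.04,0,-0.22],[21,-71,15,-0.04,0,-0.225],[22,-75,15,-0.04,0,-0.225],[22,-75,15,-0.04,0,-0.225]]]'
python3 -c "
from h import *
s=observe();print(s['joint_positions'].round(2),loc(s['tool_pos']),shift(-.030,.160,.313,0.10),shift(-.025,.160,.313,0.10))"
```

```text
clock: 9.07
tool_pos: [0.4784, 0.0209, 0.3146]
ee_rot: [-3.141, -0.003, 0.1]
ft_force: [-0.9, -0.3, -0.6]
gripper_width: 0.0
gripper_force: 0.0
[ 0.04  0.05 -0.32  1.2   0.    3.08] [-0.07453943  0.160548  ] ([42.5, 13.4, 1.8], [-0.0, -0.003, 0.0]) ([47.3, 14.9, 1.8], [-0.0, -0.003, 0.0])
```

```bash
python3 -m jog '[[[3,1,0,0,0,0],[10,3,0,0,0,0],[19,6,0,0,0,0],[27,8,0,0,0,0],[33,10,0,0,0,0],[36.5,11,0,0,0,0],[36.5,11,0,0,0,0],[36.5,11,0,0,0,0]]]' && for i in 1; do python3 -m jog '[[[1,0.3,0,0,0,0],[2,0.6,0,0,0,0],[2.9,0.9,0,0,0,0],[2.9,0.9,0,0,0,0],[2.9,0.9,0,0,0,0]]]'; done
python3 -c "
from h import *
s=observe();print(loc(s['tool_pos']),s['ft_force'])"
```

```text
clock: 10.07
tool_pos: [0.5156, 0.0135, 0.3147]
ee_rot: [-3.141, -0.003, 0.1]
ft_force: [0.2, 1.2, -0.3]
gripper_width: -0.0001
gripper_force: 0.0
clock: 10.7
tool_pos: [0.5181, 0.013, 0.3146]
ee_rot: [-3.14, -0.002, 0.1]
ft_force: [-5.7, 2.6, 2.2]
gripper_width: -0.0001
gripper_force: 0.0
[-0.03411971  0.16043609] [-5.74634186  2.62999096  2.18378359]
```

```bash
python3 -m jog '[[[0.5,0.15,0,0,0,0],[1,0.3,0,0,0,0],[1.5,0.45,0,0,0,0],[1.9,0.6,0,0,0,0],[1.9,0.6,0,0,0,0]]]'; python3 -m jog '[[[0.5,0.15,0,0,0,0],[1,0.3,0,0,0,0],[1.4,0.4,0,0,0,0],[1.4,0.4,0,0,0,0]]]'
python3 -c "
from h import *
s=observe();print(loc(s['tool_pos']),s['ft_force'])"
```

```text
clock: 11.32
tool_pos: [0.5199, 0.0127, 0.3147]
ee_rot: [-3.14, -0.001, 0.1]
ft_force: [-6.9, 3.1, 3.5]
gripper_width: -0.0
gripper_force: 0.0
clock: 11.82
tool_pos: [0.5213, 0.0125, 0.3146]
ee_rot: [-3.14, -0.001, 0.1]
ft_force: [-5.5, 4.1, 2.6]
gripper_width: -0.0002
gripper_force: 0.0
[-0.03090039  0.16060241] [-5.51961368  4.07913706  2.56470754]
```

```bash
python3 -m jog '[[[0.7,0.2,0,0,0,0],[1.4,0.4,0,0,0,0],[1.4,0.4,0,0,0,0]]]'; python3 -m jog '[[[-1,-0.3,0,0,0,0],[-5,-1.5,0,0,0,0],[-12,-3.5,0,0,0,0],[-20,-6,0,0,0,0],[-30,-9,0,0,0,0],[-42,-13,0,0,0,0],[-54,-17,0,0,0,0],[-66,-20,0,0,0,0],[-75,-23,0,0,0,0],[-80,-24,0,0,0,0],[-80,-24,0,0,0,0]]]'
python3 - <<'E'
from h import *
s=observe();print(loc(s['tool_pos']),s['ft_force'])
c=capture("top");cv2.imwrite("pics/t4.png",cv2.resize(c["img"][140:280,160:360],None,fx=4,fy=4,interpolation=cv2.INTER_CUBIC));np.savez("t4.npz",W=pts(c),img=c["img"])
E
```

```text
clock: 12.2
tool_pos: [0.5227, 0.0124, 0.3146]
ee_rot: [-3.139, -0.001, 0.101]
ft_force: [-6.4, 3.4, 2.6]
gripper_width: 0.0002
gripper_force: 0.0
clock: 13.58
tool_pos: [0.4414, 0.0278, 0.3146]
ee_rot: [-3.141, -0.004, 0.1]
ft_force: [0.3, 0.3, 1.1]
gripper_width: -0.0001
gripper_force: 0.0
[-0.11224296  0.16019294] [0.31916366 0.2516415  1.07147537]
```

View pics/t4.png

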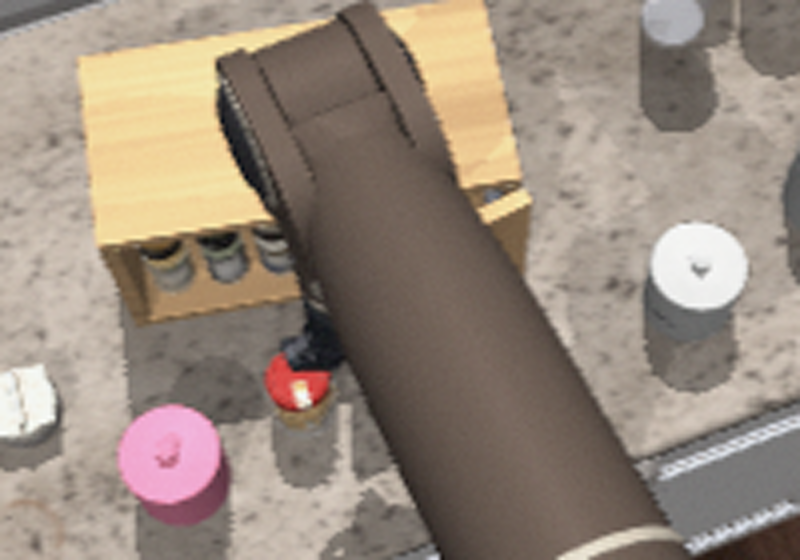

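The door has popped ajar: there's a gap behind its top edge near crop (505,195), though the arm hides the rest. The jar and the pink canister are still standing. I'll rise and measure the door's top edge.

```bash
python3 -m jog '[[[0,0,-10,0,0,0],[0,0,-35,0,0,0],[0,0,-70,0,0,0],[0,0,-95,0,0,0],[0,0,-100,0,0,0]]]'
python3 - <<'E'
from h import *
for n in ("scene","top"):
    c=capture(n);W=pts(c)
    L=np.stack([(W[...,:2]-H)@EX,(W[...,:2]-H)@EY],-1)
    m=(abs(W[...,2]-.189)<.005)&(L[...,0]<-.0)&(L[...,0]>-.12)&(L[...,1]>-.03)&(L[...,1]<.19)
    q=L[m]
    print(n,len(q)); 
    for y in np.arange(-.01,.19,.02):
        k=q[abs(q[:,1]-y)<.01]
        if len(k): print(round(y,2),len(k),k[:,0].min().round(4),k[:,0].max().round(4))
    if len(q): print("max y",q[:,1].max(),q[q[:,1].argmax()])
    if n=="scene": cv2.imwrite("pics/s5.png",cv2.resize(c["img"][150:300,180:400],None,fx=3.5,fy=3.5,interpolation=cv2.INTER_CUBIC))
E
```

```text
clock: 14.25
tool_pos: [0.4418, 0.0277, 0.4165]
ee_rot: [-3.141, -0.007, 0.1]
ft_force: [0.2, 0.0, -0.6]
gripper_width: -0.0001
gripper_force: 0.0
scene 158
-0.01 1 -0.0036 -0.0036
0.01 15 -0.0182 -0.0004
0.03 20 -0.0282 -0.0084
0.05 15 -0.0315 -0.0102
0.07 19 -0.0408 -0.0192
0.09 17 -0.0462 -0.0259
0.11 18 -0.0533 -0.0337
0.13 21 -0.0615 -0.039
0.15 19 -0.0659 -0.0443
0.17 13 -0.0687 -0.053
max y 0.17159049563696907 [-0.05808285  0.1715905 ]
top 19
-0.01 2 -0.0144 -0.0104
0.01 17 -0.0166 -0.0001
max y 0.011970461813096075 [-0.00667485  0.01197046]
```

View pics/s5.png

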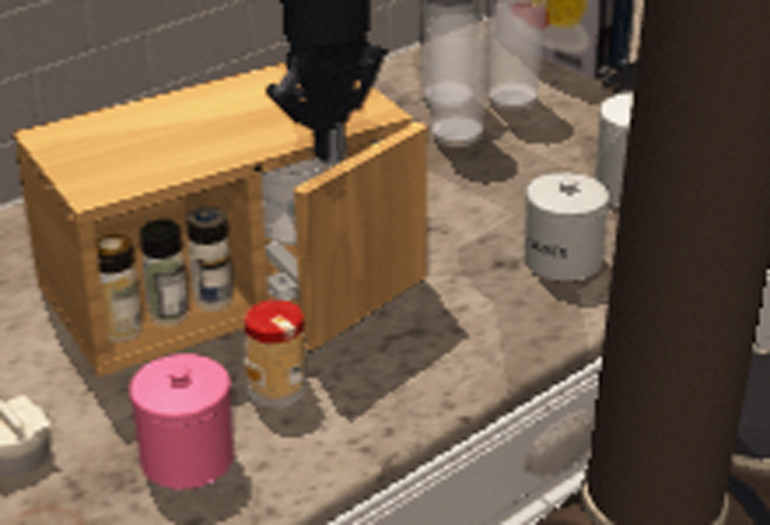

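The door stands at about 0.31 rad, with its inner edge near (-53,171) in the hinge frame. The gap behind it (crop (285,200)) is free. I'll move over the gap.

```bash
python3 -c "
from h import *
print(shift(-.0303,.1666,.4165,0.11))"
```

```text
([80.2, 17.4, -1.5], [-0.0, -0.004, -0.01])
```

```bash
python3 -m jog '[[[5,1,0,0,0,0],[18,4,0,0,0,0],[35,8,0,0,0,0],[52,11,0,0,0,-0.01],[67,15,0,0,0,-0.01],[77,17,0,0,0,-0.01],[80,17.4,0,0,0,-0.01],[80,17.4,0,0,0,-0.01]]]'
python3 -c "
from h import *
s=observe();print(loc(s['tool_pos']),shift(-.0303,.1666,.318,0.11))"
```

```text
clock: 15.35
tool_pos: [0.5226, 0.0184, 0.4147]
ee_rot: [-3.141, -0.003, 0.11]
ft_force: [0.3, 0.2, 0.2]
gripper_width: 0.0003
gripper_force: 0.0
[-0.03074242  0.16655809] ([0.1, 0.1, 96.7], [-0.001, -0.003, 0.0])
```

```bash
python3 -m jog '[[[0,0,10,0,0,0],[0,0,28,0,0,0],[0,0,45,0,0,0],[0,0,56,0,0,0],[0,0,63,0,0,0],[0,0,67,0,0,0],[0,0,67,0,0,0]]]' && python3 -m jog '[[[0,0,5,0,0,0],[0,0,15,0,0,0],[0,0,25,0,0,0],[0,0,30,0,0,0],[0,0,30,0,0,0]]]'
python3 - <<'E'
from h import *
s=observe();p=loc(s['tool_pos']);print(p,s['ft_force'])
# rigid rotation of tool about hinge axis by b (plus 0), in current tool axes
R=Ro.from_euler("xyz",s["ee_rot"])
for b in np.arange(.1,1.36,.1):
    c,d=np.cos(b),np.sin(b); q=np.array([c*p[0]-d*p[1],d*p[0]+c*p[1]])
    t=np.r_[w(*q),s['tool_pos'][2]]
    print(round(b,2),(R.inv().apply(t-s['tool_pos'])*1000).round(0))
E
```

```text
clock: 16.23
tool_pos: [0.5228, 0.0184, 0.3478]
ee_rot: [-3.141, -0.003, 0.11]
ft_force: [-0.0, -0.8, 0.9]
gripper_width: -0.0001
gripper_force: 0.0
clock: 16.85
tool_pos: [0.5227, 0.0184, 0.3171]
ee_rot: [-3.141, -0.002, 0.11]
ft_force: [0.1, -0.2, 0.2]
gripper_width: 0.0001
gripper_force: 0.0
[-0.03060074  0.16665078] [ 0.12757397 -0.17544406  0.23506955]
0.1 [-17.  -1.  -0.]
0.2 [-34.  -1.  -0.]
0.3 [-51.   1.  -0.]
0.4 [-67.   5.  -0.]
0.5 [-83.  11.  -0.]
0.6 [-99.  18.  -0.]
0.7 [-113.   26.   -0.]
0.8 [-127.   36.   -0.]
0.9 [-140.   47.   -0.]
1.0 [-151.   60.   -0.]
1.1 [-161.   74.   -0.]
1.2 [-170.   88.   -0.]
1.3 [-177.  103.   -0.]
```

```bash
python3 -m jog '[[[-4,0,0,0,0,-0.025],[-10,-0.5,0,0,0,-0.06],[-17,-1,0,0,0,-0.10],[-25,-1,0,0,0,-0.15],[-34,-1,0,0,0,-0.20],[-42,0,0,0,0,-0.25],[-51,1,0,0,0,-0.30],[-59,3,0,0,0,-0.35],[-67,5,0,0,0,-0.40],[-75,8,0,0,0,-0.45],[-83,11,0,0,0,-0.50],[-91,14.5,0,0,0,-0.55]]]'
python3 - <<'E'
from h import *
s=observe();p=loc(s['tool_pos']);print(p,s['ft_force'],np.arctan2(-p[0],p[1]),np.hypot(*p),s['ee_rot'][2]-.11)
R=Ro.from_euler("xyz",s["ee_rot"])
for b in np.arange(.1,.91,.1):
    c,d=np.cos(b),np.sin(b); q=np.array([c*p[0]-d*p[1],d*p[0]+c*p[1]])
    t=np.r_[w(*q),s['tool_pos'][2]]
    print(round(b,2),(R.inv().apply(t-s['tool_pos'])*1000).round(0))
E
```

```text
clock: 18.35
tool_pos: [0.4335, -0.006, 0.3179]
ee_rot: [3.14, -0.004, 0.663]
ft_force: [1.2, 0.3, -0.5]
gripper_width: -0.0002
gripper_force: 0.0
[-0.11346879  0.12547683] [ 1.24996322  0.26043193 -0.51220248] 0.7351861127697068 0.16917328547946348 0.5531521461969838
0.1 [-17.  -1.  -0.]
0.2 [-34.  -1.  -0.]
0.3 [-51.   1.  -0.]
0.4 [-67.   5.  -0.]
0.5 [-83.  11.  -0.]
0.6 [-98.  18.  -0.]
0.7 [-113.   26.   -0.]
0.8 [-127.   36.   -0.]
0.9 [-139.   47.   -0.]
```

```bash
python3 -m jog '[[[-6,0,0,0,0,-0.035],[-14,-1,0,0,0,-0.08],[-22,-1,0,0,0,-0.13],[-31,-1,0,0,0,-0.18],[-39,0,0,0,0,-0.23],[-47,1,0,0,0,-0.28],[-56,2,0,0,0,-0.33],[-64,4,0,0,0,-0.38],[-71,6,0,0,0,-0.425],[-77,8,0,0,0,-0.46],[-80,10,0,0,0,-0.48],[-83,11,0,0,0,-0.50]]]'
python3 - <<'E'
from h import *
s=observe();p=loc(s['tool_pos']);print(p,s['ft_force'],np.arctan2(-p[0],p[1]),np.hypot(*p),s['ee_rot'][2]-.11)
for n in("scene","top"):
    c=capture(n);W=pts(c);L=np.stack([(W[...,:2]-H)@EX,(W[...,:2]-H)@EY],-1)
    q=L[(abs(W[...,2]-.189)<.005)&(L[...,0]<-.02)&(np.hypot(L[...,0],L[...,1])<.2)&(abs(L[...,1])<.2)]
    print(n,len(q))
    if len(q)>5: print(cv2.minAreaRect((q*1000).astype(np.float32)))
E
```

```text
clock: 19.85
tool_pos: [0.3751, -0.0656, 0.3174]
ee_rot: [3.138, -0.002, 1.161]
ft_force: [0.4, 1.2, 0.1]
gripper_width: -0.0003
gripper_force: 0.0
[-0.15933131  0.05575461] [0.41404317 1.17943969 0.05167632] 1.234184942458441 0.1688047517805413 1.0513801737770356
scene 16
((-161.66690063476562, 66.49988555908203), (54.55227279663086, 20.220733642578125), 8.910244941711426)
top 0
```

```bash
python3 -m jog '[[[-4,0,0,0,0,-0.025],[-10,-0.5,0,0,0,-0.06],[-17,-1,0,0,0,-0.10],[-24,-1,0,0,0,-0.14],[-31,-1,0,0,0,-0.18],[-37,-0.5,0,0,0,-0.215],[-41,0,0,0,0,-0.24],[-43,0,0,0,0,-0.25],[-43,0,0,0,0,-0.25]]]'
python3 -m jog '[[[5,0,0,0,0,0],[18,0,0,0,0,0],[32,0,-5,0,0,0],[35,0,-30,0,0,0],[35,0,-70,0,0,0],[35,0,-110,0,0,0],[35,0,-130,0,0,0],[35,0,-130,0,0,0]]]'
python3 - <<'E'
from h import *
s=observe();p=loc(s['tool_pos']);print(p,s['ft_force'])
for n in("scene","top"):
    c=capture(n);W=pts(c);L=np.stack([(W[...,:2]-H)@EX,(W[...,:2]-H)@EY],-1)
    q=L[(abs(W[...,2]-.189)<.005)&(L[...,0]<-.03)&(np.hypot(L[...,0],L[...,1])<.22)&(abs(L[...,1])<.1)]
    print(n,len(q))
    if len(q)>5: print(cv2.minAreaRect((q*1000).astype(np.float32)))
    if n=="scene": cv2.imwrite("pics/s6.png",cv2.resize(c["img"][150:300,180:400],None,fx=3.5,fy=3.5,interpolation=cv2.INTER_CUBIC))
E
```

```text
clock: 21.08
tool_pos: [0.358, -0.1051, 0.3171]
ee_rot: [3.139, -0.001, 1.41]
ft_force: [0.2, -0.0, 0.0]
gripper_width: -0.0002
gripper_force: 0.0
clock: 22.08
tool_pos: [0.3636, -0.0699, 0.4484]
ee_rot: [3.136, -0.001, 1.411]
ft_force: [-0.1, -0.2, -0.9]
gripper_width: -0.0001
gripper_force: 0.0
[-0.16976977  0.04939195] [-0.09518947 -0.15936293 -0.91401691]
scene 126
((-103.96825408935547, -6.7784833908081055), (147.08209228515625, 19.247631072998047), 1.8234680891036987)
top 0
```

View pics/s6.png

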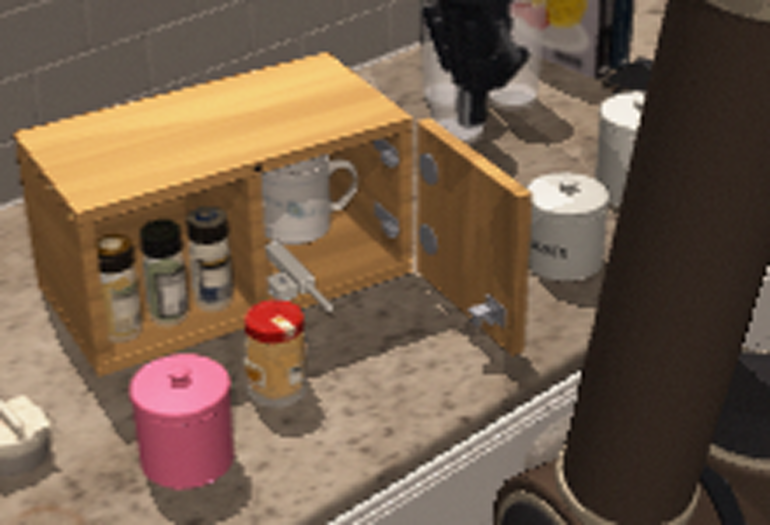

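The door now stands about square to the cupboard, within 2 degrees. The inside is visible, the jar and the pink canister are upright, and the gripper is clear in the air. I'm handing in.

```bash
python3 -c "
from cell import *
print(job_done())"
```

```text
the job is handed in; nothing more can be done
None
```

The honey jar was slid clear of the door's swing, the door was pressed until it popped ajar and then swept to about 90 degrees; nothing else was seen to move, and the job was handed in at about 22 s of the 61 s allowed, with no verdict returned.

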